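# Sort the sweet-making tools back into their places

## Task

Tidy the front of the table after the modelling class: put the loose red and green colour bottles from there upright into the caddy bays whose floors have their colour, put both steel cutters into the empty steel bowl within easy reach, and lay the wooden paddle flat on the black plate, lengthwise and about in its middle. Leave the yellow bottle standing in its yellow bay.

Things in the scene. Friction and masses are not known exactly. Their poses are not given: they have to be found in the camera images.
- red_bottle: Little round bottle of red colour with a white nozzle cap, standing upright loose on the front of the table (not its like at the back edge): 25 mm in diameter, 68 mm tall; straight body up to 35 mm, then a sloping shoulder up to 43 mm, above it the white cap, 18 mm wide and narrowing to the tip. Mass about 28 g. Origin at the centre of its underside, z up.
- green_bottle: The same bottle in green (25 mm in diameter, 68 mm tall), standing upright loose on the front of the table (not its like at the back edge). Origin at the centre of its underside, z up.
- yellow_bottle: The same bottle in yellow, loose, already standing in the yellow middle bay of the caddy, where it must stay. Origin at the centre of its underside, z up.
- fluted_cutter: Small steel cutter with a fluted (star-like) wall, 20 mm across and 21 mm tall, standing loose on the table, about 15 g; it may be held across its outside in any direction. Origin at the centre of its underside, z up.
- blossom_cutter: Small steel cutter with a five-lobed blossom outline, 22 mm across and 18 mm tall, standing loose on the table, about 15 g; it may be held across its outside in any direction. Origin at the centre of its underside, z up.
- paddle: Wooden modelling paddle lying loose on the table along its y axis: square brown handle 18 mm wide (x), 16 mm tall, from y = -45 to +25 mm, with a brass band at its end; then a thin pale blade 24 mm wide, 6 mm thick, narrowing and ending at y = +65 mm. About 40 g, balanced near the origin. Origin on the underside, under the handle; grasp the handle there, across its width.
- caddy: Low fixed wooden caddy, 58 mm (x) by 166 mm (y); walls and dividers 15 mm high, 4 mm thick, floor 4 mm. Three bays in a row along its y, each 50 mm square inside, with coloured floors: red centred at y = +54 mm, yellow (holding the yellow bottle) at 0, green at -54 mm. Bottles in neighbouring bays stand 29 mm apart: fingers closing along its x have room. Origin at the centre of its underside.
- cutter_bowl: Empty fixed round steel bowl, rim 160 mm in diameter and 56 mm high, floor 3 mm thick and flat over a diameter of about 100 mm, walls sloping outward. Not the similar bowl far to the left, out of reach. Both cutters go in it, standing or lying. Origin at the centre of its underside.
- tool_plate: Flat black fixed serving plate with a clear rim, 198 mm long (along its x) and 94 mm wide (y); its top, on which the paddle lies, is 7 mm above the table, the rim 11 mm. The paddle may point either way along it. Origin at the centre of its underside.

How it is judged:
By the outcome, as a careful person would: the job done as asked, in the order asked, and still so for the second after the job is handed in, with the robot touching nothing.
It also fails if it takes over 115 s, if anything falls off the work surface, if the arm or the gripper's body presses on something with over 40 N, if the wrist force passes 120 N, or if a joint passes its speed limit or range.

## Robot

A 6-joint arm with a two-finger parallel gripper is mounted at the origin on a cart in front of the work surface, level with it; the furniture and walls round the work are solid. World frame = base frame: x ahead of the robot, y to its left, z up, the work surface at z = 0. Lengths are in m, angles in degrees, forces in N, time in s.
With the tool pointing down it reaches from about 0.25 to 0.725 m from the base axis. Payload 9.7 kg.
Tool frame: the origin (TCP) lies on the centre line of the jaws, within the pads' length; the fingertips stand 14 mm ahead of it and the grasp point (between the pads) lies 5 mm behind it; z points along the fingers, y is the line along which they close (so a half turn about z gives the same grasp; the last joint's range is limited). The gripper opens to 85 mm and grips with 20 to 120 N. Pads are 22 mm wide; open, the fingers measure 114 mm over their backs; the gripper's body (76 mm by 85 mm) begins 54 mm behind the grasp point. The pads swing forward as they close: fully open they stand 13 mm farther back than shut.
Start: joints at [-70.932, 4.979, 10.078, 95.1, 0, 90], TCP at [0.18, -0.52, 0.245] pointing down, gripper open.
Joint ranges: [-179.16, 179.16], [-48.56, 103.87], [-65.8, 70.77], [-126.05, 130.52], [-82.76, 87.17], [-180, 180]. Speed limits (degrees/s): [127.2, 127.2, 147.25, 180, 180, 180].

## Interface

Orientations are given as [roll, pitch, yaw] about the fixed x, y, z axes, in that order (R = Rz(yaw) Ry(pitch) Rx(roll)).
In Python, from workcell import bot, camera, get_calibration, ticket gives the robot as it stands. The module is installed in compiled form; this text tells all that it offers.
- The arm moves only by the tool send_rows, never from a script. Its arguments are lists of equal length, an entry for each row: "linear": the shift along the tool's x, y, z in m, a list of three; "twist": the turn, a rotation vector about the tool's x, y, z in units of 10 degrees (1.0 is 10 degrees), a list of three; "gripper": the opening in per cent of the stroke, from 0 (shut) to 100 (fully open). In form: {"linear": [[x, y, z], ...], "twist": [[wx, wy, wz], ...], "gripper": [gripper, ...]}. A call has 1 to 8 rows; each row shifts and turns the commanded pose from where the row before left it, along the tool's axes as they then stand; what a row does not reach is not made up. A row lasts 1/8 s, in which the tool goes at most 62.5 mm and 10.7 degrees, less where a joint would pass 70% of its speed; a pose out of reach is approached as far as the arm can. A call with a gripper value outside its range is refused whole. The fingers move at their own pace and stop on an object; "grip_force" is the grip in N (left out, the last holds). Time passes only in rows, so rows that do not move let the fingers close. It gives the time, the measured TCP pose, the force, the opening and the grip force at its end, in the units of the state.
- bot.get_obs(): the state, without advancing time (a new reading comes with each control period).
- camera(name): name is "scene" or "side" or "wrist"; returns the picture (420x560x3 uint8, red, green, blue); there is no depth.
- get_calibration(name): a dict with "fx", "fy", "cx", "cy" (pixels), "origin" and "orientation" of the camera in the world; the wrist camera has in their place "hand_eye" (4x4, takes a point from camera to tool coordinates, whose origin is the TCP and whose axes are the flange's). Camera axes: x right, y down, z forward; pixel columns grow to the right and rows downward; lengths in m; the calibration is good to about 2 mm. A picture is of the moment at which its call begins: read the wrist's pose just before it. get_calibration takes no time and is no camera call.
- ticket.job_done(): hands the job in; it is judged then, once.
The state is a dict: "time": time; "q": joint angles; "qd": joint speeds; "joint_efforts": joint torques, N m; "ee_pos": TCP position; "tcp_rot": TCP orientation; "wrist_force": force on the tool from outside, world axes, zero at the start; "torque": the same for the moment, N m; "opening": finger opening in m; "grasp_force": force on a finger pad.
Only numpy, scipy, OpenCV 4.12 (cv2) and the standard library are available. Lean on these libraries where they do the work, as an engineer would, in place of code of your own. Each camera call takes 0.05 s, during which the arm holds its last target. There are 200 camera calls.

## Working session

There is one attempt and no reset: what is moved stays moved. The work goes in short steps, Python scripts to look and compute and a tool call to move; the robot and the scene stay as the last step left them, time stands still between calls to the robot, and variables do not carry over. Pictures are saved under pics/ and viewed, at most 15 in all, crops included, and the job is handed in when it is done.

Besides the shell and the picture viewer there is one more tool, called after "Call:" in YAML: its name, and indented under it one key for each argument. send_rows: Moves the arm, as the interface text tells. Its arguments: {"type":"object","properties":{"linear":{"type":"array"},"twist":{"type":"array"},"gripper":{"type":"array"},"grip_force":{"type":"number"}},"required":["linear","twist","gripper"]}

```bash
mkdir -p pics
python3 - <<'E'
from workcell import bot,camera,get_calibration
import cv2,numpy as np
np.set_printoptions(precision=4,suppress=True)
for n in("scene","side"):
    cv2.imwrite(f"pics/{n}0.png",camera(n)[:,:,::-1]); print(n,get_calibration(n))
print(get_calibration("wrist")); print(bot.get_obs())
E
```

```text
scene {'fx': 522.8468813979422, 'fy': 522.8468813979422, 'cx': 276.62772846144856, 'cy': 206.68438070637418, 'origin': array([-0.181 ,  0.4639,  0.9895]), 'orientation': array([-141.3015,   -0.7759, -120.8385])}
side {'fx': 457.321032907003, 'fy': 457.321032907003, 'cx': 276.684502862546, 'cy': 212.27198155034267, 'origin': array([ 0.5131, -0.7946,  0.6511]), 'orientation': array([-125.6303,    0.5362,    0.543 ])}
{'fx': 328.2780491096987, 'fy': 328.2780491096987, 'cx': 280.61165886469496, 'cy': 199.77510936019542, 'hand_eye': array([[ 0.    , -0.9566, -0.2915,  0.0747],
       [ 1.    ,  0.    ,  0.    , -0.0001],
       [-0.    , -0.2915,  0.9566, -0.1283],
       [ 0.    ,  0.    ,  0.    ,  1.    ]])}
{'time': 0.1, 'q': array([-70.9325,   5.0068,  10.0377,  95.1008,  -0.0001,  90.002 ]), 'qd': array([ 0.0574,  0.0141,  0.0936, -0.0528,  0.0881, -0.0455]), 'joint_efforts': array([  0.0004, -52.1561,  46.5654,   0.016 ,  -0.0001,   0.    ]), 'ee_pos': array([ 0.1796, -0.5196,  0.2447]), 'tcp_rot': array([-179.9301,    0.0001,   19.0655]), 'wrist_force': array([-0.5674, -0.2877,  0.4809]), 'torque': array([ 0.0234, -0.031 , -0.0209]), 'grasp_force': 0.0, 'opening': 0.08527568303402222}
```

View pics/scene0.png

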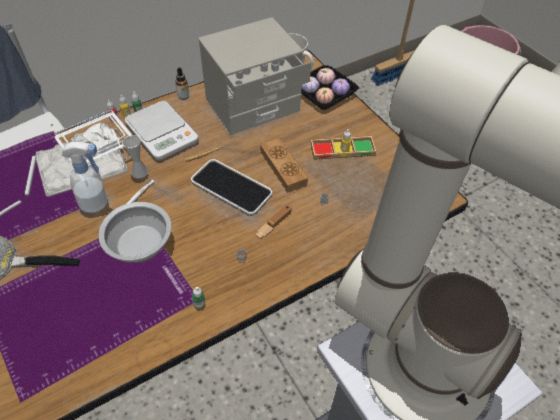

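View pics/side0.png

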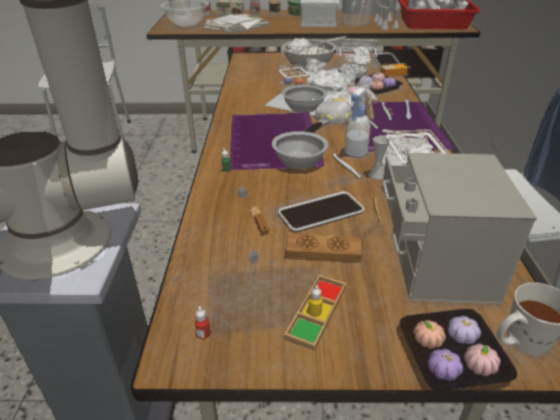

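The scene view shows the green bottle (198,297), cutters (241,255) and (324,198), paddle (275,222), plate (231,187), caddy (343,147) and bowl (136,232). The side view adds the red bottle (202,323), with cutters at (242,190) and (253,257).

```bash
cat > h.py <<'E'
from workcell import bot,camera,get_calibration
import cv2,numpy as np
from scipy.spatial.transform import Rotation as R
np.set_printoptions(precision=4,suppress=True)
def eul(e): return R.from_euler('xyz',e,degrees=True)
def campose(n,obs=None):
    c=get_calibration(n)
    if n!="wrist": return c,eul(c['orientation']).as_matrix(),np.array(c['origin'])
    o=obs or bot.get_obs(); T=np.eye(4);T[:3,:3]=eul(o['tcp_rot']).as_matrix();T[:3,3]=o['ee_pos'];T=T@c['hand_eye']
    return c,T[:3,:3],T[:3,3]
def px2w(n,uv,z,obs=None):
    c,M,o=campose(n,obs); d=M@np.array([(uv[0]-c['cx'])/c['fx'],(uv[1]-c['cy'])/c['fy'],1]); return o+d*(z-o[2])/d[2]
def w2px(n,p,obs=None):
    c,M,o=campose(n,obs); q=M.T@(np.array(p)-o); return np.array([c['fx']*q[0]/q[2]+c['cx'],c['fy']*q[1]/q[2]+c['cy']])
def shot(name,f):
    o=bot.get_obs(); im=camera(name)[:,:,::-1]; cv2.imwrite(f,im); return im,o
def to(p,yaw=None):
    "shift in the tool axes and yaw twist (tool z, units of 10 deg) to reach TCP p"
    o=bot.get_obs(); r=eul(o['tcp_rot']); print('tcp',o['ee_pos'],o['tcp_rot'],'t',o['time'])
    tgt=eul([180,0,o['tcp_rot'][2] if yaw is None else yaw])
    tw=(r.inv()*tgt).as_rotvec(degrees=True)/10; print('lin',r.inv().apply(np.array(p)-o['ee_pos']),'twist',tw)
E
python3 - <<'E'
from h import *
for n,nm,uv,z in [("side","red",(202,323),.02),("side","green",(226,160),.03),("scene","green",(198,297),.03),
 ("side","cutA",(242,190),.01),("scene","cutA",(241,255),.01),("side","cutB",(253,257),.01),("scene","cutB",(324,198),.01),
 ("side","padhandle",(262,226),.01),("side","padtip",(253,208),.005),("scene","handleend",(290,208),.01),("scene","tip",(259,235),.005),
 ("side","plate",(321,210),.007),("scene","plate",(231,187),.007),("scene","pl c1",(211,163),.01),("scene","pl c2",(271,191),.01),("scene","pl c3",(191,180),.01),("scene","pl c4",(251,213),.01),
 ("side","caddyR",(326,290),.004),("side","caddyG",(306,330),.004),("scene","caddyR",(322,149),.004),("scene","caddyG",(363,146),.004),
 ("side","bowl",(300,147),.056),("scene","bowlrim",(136,228),.056)]:
    print(n,nm,px2w(n,uv,z))
for n in("scene","side"):
    im=cv2.imread(f"pics/{n}0.png"); 
    if n=="scene": a=im[130:310,90:390]
    else: a=im[120:360,170:390]
    k=2.5; cv2.imwrite(f"pics/{n}_crop.png",cv2.resize(a,None,fx=k,fy=k,interpolation=cv2.INTER_CUBIC))
E
```

```text
side red [ 0.3695 -0.2509  0.02  ]
side green [0.3558 0.3218 0.03  ]
scene green [0.3492 0.321  0.03  ]
side cutA [0.408 0.199 0.01 ]
scene cutA [0.4074 0.1898 0.01  ]
side cutB [ 0.4499 -0.0627  0.01  ]
scene cutB [ 0.4512 -0.0635  0.01  ]
side padhandle [0.4652 0.0455 0.01  ]
side padtip [0.44   0.1251 0.005 ]
scene handleend [0.4665 0.0246 0.01  ]
scene tip [0.438  0.1263 0.005 ]
side plate [0.6062 0.1131 0.007 ]
scene plate [0.5987 0.1147 0.007 ]
scene pl c1 [0.6942 0.1222 0.01  ]
scene pl c2 [0.5355 0.0368 0.01  ]
scene pl c3 [0.6669 0.1912 0.01  ]
scene pl c4 [0.5002 0.1127 0.01  ]
side caddyR [ 0.5976 -0.1537  0.004 ]
side caddyG [ 0.5542 -0.2528  0.004 ]
scene caddyR [ 0.598 -0.157  0.004]
scene caddyG [ 0.5524 -0.2582  0.004 ]
side bowl [0.5616 0.3476 0.056 ]
scene bowlrim [0.5592 0.3686 0.056 ]
```

View pics/scene_crop.png

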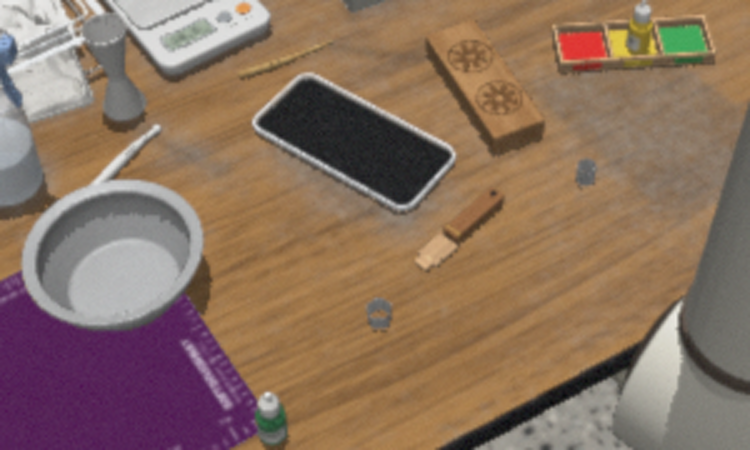

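View pics/side_crop.png

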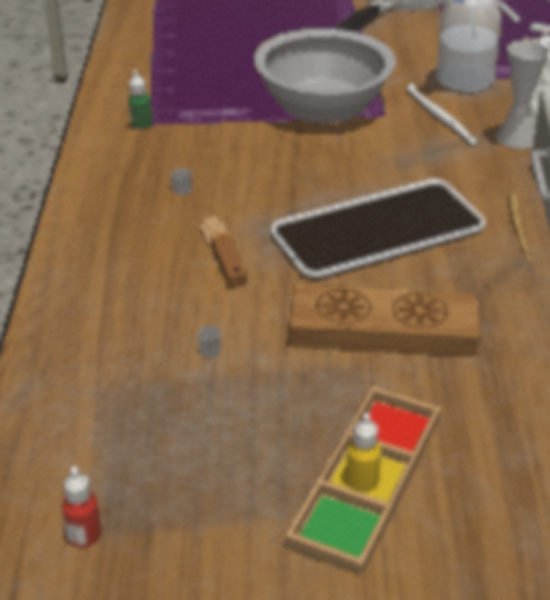

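```bash
cat >> h.py <<'E'
def to(p,yaw=None):
    "turn first (twist), then the shift in the axes of the turned tool"
    o=bot.get_obs(); r=eul(o['tcp_rot']); 
    tgt=eul([180,0,o['tcp_rot'][2] if yaw is None else yaw])
    print('tcp',o['ee_pos'],o['tcp_rot'],'t',o['time'],'twist',(r.inv()*tgt).as_rotvec(degrees=True)/10,'lin',tgt.inv().apply(np.array(p)-o['ee_pos']))
E
python3 - <<'E'
from h import *
for n,nm,uv,z in [("side","red",(202.8,327),.018),("side","green",(226,164),.018),("scene","green",(198.8,298),.018),
 ("scene","caddyR",(323,149),.004),("scene","caddyG",(364.5,146),.004),("side","caddyR",(329.6,290.8),.004),("side","caddyG",(306.4,330),.004)]: print(n,nm,px2w(n,uv,z))
to([.369,-.254,.16],66)
E
```

```text
side red [ 0.3717 -0.2582  0.018 ]
side green [0.355  0.3206 0.018 ]
scene green [0.3529 0.3188 0.018 ]
scene caddyR [ 0.5966 -0.1593  0.004 ]
scene caddyG [ 0.5504 -0.2617  0.004 ]
side caddyR [ 0.6045 -0.1559  0.004 ]
side caddyG [ 0.5549 -0.2528  0.004 ]
tcp [ 0.1796 -0.5196  0.2447] [-179.9301    0.0001   19.0655] t 0.1 twist [-0.0066 -0.0029 -4.6934] lin [0.3197 0.065  0.0847]
```

Call:
send_rows:
  linear:
    - [0, 0, 0]
    - [0, 0, 0]
    - [0, 0, 0]
    - [0, 0, 0]
    - [0, 0, 0]
  twist:
    - [0, 0, -0.94]
    - [0, 0, -0.94]
    - [0, 0, -0.94]
    - [0, 0, -0.94]
    - [0, 0, -0.94]
  gripper: [100, 100, 100, 100, 100]

```text
time: 0.72
ee_pos: [0.1796, -0.5197, 0.2448]
tcp_rot: [-180.0, -0.0, 66.4]
wrist_force: [-0.1, -0.6, -0.7]
opening: 0.0851
grasp_force: 0.0
```

Call:
send_rows:
  linear:
    - [0.04, 0.008, 0.01]
    - [0.04, 0.008, 0.01]
    - [0.04, 0.008, 0.01]
    - [0.04, 0.008, 0.01]
    - [0.04, 0.008, 0.01]
    - [0.04, 0.008, 0.01]
    - [0.04, 0.008, 0.01]
    - [0.04, 0.008, 0.015]
  twist:
    - [0, 0, 0]
    - [0, 0, 0]
    - [0, 0, 0]
    - [0, 0, 0]
    - [0, 0, 0]
    - [0, 0, 0]
    - [0, 0, 0]
    - [0, 0, 0]
  gripper: [100, 100, 100, 100, 100, 100, 100, 100]

```text
time: 1.72
ee_pos: [0.3686, -0.2522, 0.16]
tcp_rot: [180.0, 0.0, 66.1]
wrist_force: [-0.0, -0.2, -0.9]
opening: 0.0853
grasp_force: 0.0
```

Run:
```python
from h import *
im,o=shot("wrist","pics/w1.png"); print(o['ee_pos'],o['tcp_rot']); print(w2px("wrist",[.371,-.256,.068],o),w2px("wrist",[.371,-.256,.0],o))
```

```text
[ 0.3686 -0.2522  0.16  ] [179.974    0.0069  66.0633]
[285.552  213.3511] [284.3953 188.5468]
```

View pics/w1.png

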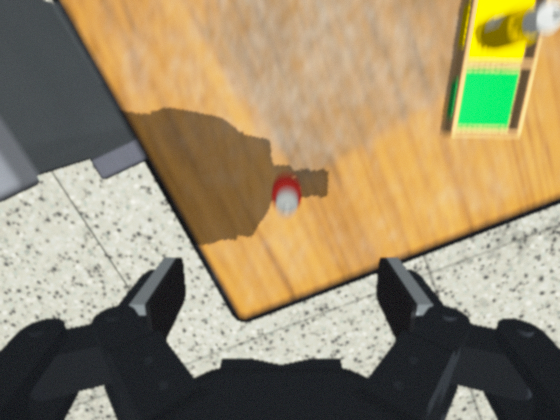

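Bottle body at (286,188) and cap tip at (287,212), matching the predicted position. The green bay floor is centred at (489,99).

Run:
```python
from h import *
print(px2w("wrist",(287,212),.068),px2w("wrist",(489,99),.004)); to([.371,-.255,.028])
```

```text
[ 0.3736 -0.2514  0.068 ] [ 0.5567 -0.249   0.004 ]
tcp [ 0.3697 -0.2491  0.1578] [-179.8785   -0.1242   66.1531] t 1.775 twist [-0.0122 -0.0124  0.    ] lin [-0.0049  0.0036  0.1298]
```

Call:
send_rows:
  linear:
    - [-0.002, 0.005, 0.04]
    - [0, 0, 0.04]
    - [0, 0, 0.032]
    - [0, 0, 0.02]
    - [0, 0, 0]
    - [0, 0, 0]
    - [0, 0, 0]
    - [0, 0, 0]
  twist:
    - [0, 0, 0]
    - [0, 0, 0]
    - [0, 0, 0]
    - [0, 0, 0]
    - [0, 0, 0]
    - [0, 0, 0]
    - [0, 0, 0]
    - [0, 0, 0]
  gripper: [80, 60, 60, 60, 60, 0, 0, 0]
  grip_force: 25

```text
time: 2.78
ee_pos: [0.3723, -0.2576, 0.0294]
tcp_rot: [179.9, 0.0, 66.1]
wrist_force: [-1.4, -0.1, 5.8]
opening: 0.0234
grasp_force: 26.0
```

Call:
send_rows:
  linear:
    - [0, 0, 0]
    - [0, 0, 0]
    - [0, 0, -0.05]
    - [0, 0, -0.05]
    - [0, 0, 0]
  twist:
    - [0, 0, 0]
    - [0, 0, 0]
    - [0, 0, 0]
    - [0, 0, 0]
    - [0, 0, 0]
  gripper: [0, 0, 0, 0, 0]

```text
time: 3.4
ee_pos: [0.3734, -0.2583, 0.1324]
tcp_rot: [179.6, 0.1, 66.1]
wrist_force: [1.2, -0.3, -0.8]
opening: 0.0235
grasp_force: 25.4
```

Run:
```python
from h import *
to([.600,-.157,.128],66)
im,o=shot("wrist","pics/w2.png")
shot("side","pics/s2.png")
```

```text
tcp [ 0.3734 -0.2583  0.1324] [179.618    0.0704  66.0693] t 3.4 twist [0.0382 0.007  0.007 ] lin [0.1847 0.1658 0.0044]
```

View pics/w2.png

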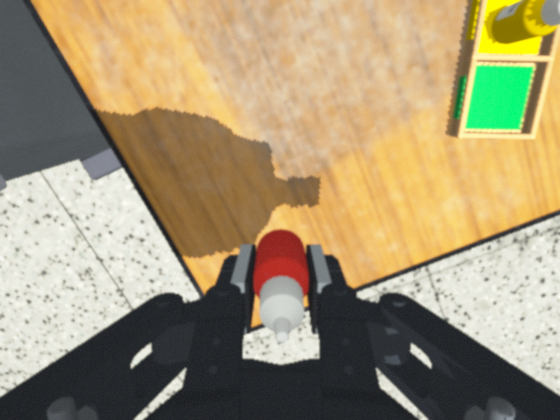

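The red bottle is held upright between the fingers; the caddy is visible at upper right, with the green bay at (500,97).

Call:
send_rows:
  linear:
    - [0.02, 0.033, 0]
    - [0.02, 0.033, 0]
    - [0.02, 0.033, 0]
    - [0.02, 0.033, 0]
    - [0.02, 0.033, 0]
    - [0, 0, 0]
  twist:
    - [0, 0, 0]
    - [0, 0, 0]
    - [0, 0, 0]
    - [0, 0, 0]
    - [0, 0, 0]
    - [0, 0, 0]
  gripper: [0, 0, 0, 0, 0, 0]

```text
time: 4.25
ee_pos: [0.5642, -0.2317, 0.1253]
tcp_rot: [-179.8, -0.0, 66.2]
wrist_force: [-0.2, 0.3, -0.0]
opening: 0.0238
grasp_force: 25.3
```

Run:
```python
from h import *
im,o=shot("wrist","pics/w3.png"); print(o['ee_pos'],o['tcp_rot'])
hsv=cv2.cvtColor(im,cv2.COLOR_BGR2HSV)
for nm,lo,hi in [("g",(45,150,80),(75,255,255)),("r",(0,180,120),(6,255,255)),("r2",(174,180,120),(180,255,255))]:
    n,l,s,c=cv2.connectedComponentsWithStats(cv2.inRange(hsv,lo,hi))
    for i in range(1,n):
        if s[i][4]>300: print(nm,s[i],c[i],px2w("wrist",c[i],.004,o))
```

```text
[ 0.5642 -0.2317  0.1253] [-179.7982   -0.006    66.1662]
g [ 253  204   55   48 1639] [279.6724 219.7419] [ 0.5559 -0.2481  0.004 ]
r [ 252   56   52   65 2494] [271.3825  89.158 ] [ 0.591  -0.1539  0.004 ]
r [ 254  231   55   64 2238] [280.109  259.0219] [ 0.5419 -0.2804  0.004 ]
```

View pics/w3.png

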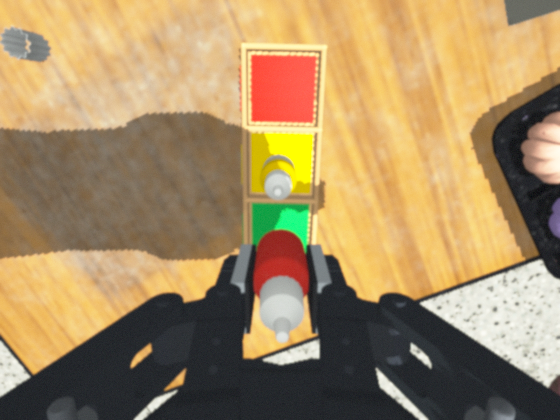

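Red bay floor centred at (285,88), caddy nearly parallel to the image axes.

Run:
```python
from h import *
for uv in [(285,88.5),(282,166),(280,229)]: print(px2w("wrist",uv,.004))
for z in (.128,): to([.599,-.157,z],66)
print(bot.get_obs()['ee_pos'])
```

```text
[ 0.599  -0.1578  0.004 ]
[ 0.5741 -0.2088  0.004 ]
[ 0.5515 -0.256   0.004 ]
tcp [ 0.563  -0.232   0.1258] [-179.7867    0.0079   66.1338] t 4.3 twist [-0.0213  0.0008  0.0134] lin [ 0.0832  0.0024 -0.0022]
[ 0.563  -0.232   0.1258]
```

Call:
send_rows:
  linear:
    - [0.042, 0.001, 0]
    - [0.041, 0.001, 0]
    - [0, 0, 0]
    - [0, 0, 0.04]
    - [0, 0, 0.03]
    - [0, 0, 0.015]
    - [0, 0, 0.008]
    - [0, 0, 0]
  twist:
    - [0, 0, 0]
    - [0, 0, 0]
    - [0, 0, 0]
    - [0, 0, 0]
    - [0, 0, 0]
    - [0, 0, 0]
    - [0, 0, 0]
    - [0, 0, 0]
  gripper: [0, 0, 0, 0, 0, 0, 0, 0]

```text
time: 5.3
ee_pos: [0.5985, -0.158, 0.0356]
tcp_rot: [180.0, 0.0, 66.0]
wrist_force: [-0.8, 0.3, -0.2]
opening: 0.0237
grasp_force: 25.4
```

Call:
send_rows:
  linear:
    - [0, 0, 0.002]
    - [0, 0, 0]
  twist:
    - [0, 0, 0]
    - [0, 0, 0]
  gripper: [0, 0]

```text
time: 5.55
ee_pos: [0.599, -0.1577, 0.034]
tcp_rot: [179.9, -0.0, 66.1]
wrist_force: [0.1, -0.0, -0.7]
opening: 0.0234
grasp_force: 25.4
```

Call:
send_rows:
  linear:
    - [0, 0, 0.001]
    - [0, 0, 0]
    - [0, 0, 0]
    - [0, 0, 0]
    - [0, 0, -0.04]
    - [0, 0, -0.05]
    - [0, 0, -0.05]
    - [0, 0, 0]
  twist:
    - [0, 0, 0]
    - [0, 0, 0]
    - [0, 0, 0]
    - [0, 0, 0]
    - [0, 0, 0]
    - [0, 0, 0]
    - [0, 0, 0]
    - [0, 0, 0]
  gripper: [0, 55, 55, 55, 55, 55, 60, 60]

```text
time: 6.55
ee_pos: [0.6003, -0.1581, 0.1771]
tcp_rot: [179.6, -0.1, 66.1]
wrist_force: [-0.3, 0.1, -0.0]
opening: 0.0512
grasp_force: 0.0
```

Run:
```python
from h import *
to([.350,.310,.18],66)
```

```text
tcp [ 0.6003 -0.1581  0.1771] [179.5892  -0.0664  66.0676] t 6.55 twist [ 0.0411 -0.0067  0.0067] lin [ 0.3258 -0.419  -0.0029]
```

Call:
send_rows:
  linear:
    - [0.033, -0.042, 0]
    - [0.033, -0.042, 0]
    - [0.033, -0.042, 0]
    - [0.033, -0.042, 0]
    - [0.033, -0.042, 0]
    - [0.033, -0.042, 0]
    - [0.033, -0.042, 0]
    - [0.033, -0.042, 0]
  twist:
    - [0, 0, 0]
    - [0, 0, 0]
    - [0, 0, 0]
    - [0, 0, 0]
    - [0, 0, 0]
    - [0, 0, 0]
    - [0, 0, 0]
    - [0, 0, 0]
  gripper: [60, 60, 60, 60, 60, 60, 60, 60]

```text
time: 7.55
ee_pos: [0.3974, 0.2212, 0.1715]
tcp_rot: [-180.0, 0.0, 66.1]
wrist_force: [0.7, 1.2, 0.1]
opening: 0.0513
grasp_force: 0.0
```

Call:
send_rows:
  linear:
    - [0.031, -0.042, 0]
    - [0.031, -0.041, 0]
    - [0, 0, 0.02]
    - [0, 0, 0]
  twist:
    - [0, 0, 0]
    - [0, 0, 0]
    - [0, 0, 0]
    - [0, 0, 0]
  gripper: [60, 60, 60, 60]

```text
time: 8.05
ee_pos: [0.3468, 0.3101, 0.1504]
tcp_rot: [-179.9, 0.2, 66.1]
wrist_force: [0.9, -0.0, 0.4]
opening: 0.051
grasp_force: 0.0
```

Run:
```python
from h import *
im,o=shot("wrist","pics/w4.png"); print(o['ee_pos'],o['tcp_rot']);print(w2px("wrist",[.354,.320,.068],o),w2px("wrist",[.354,.320,.0],o))
shot("scene","pics/sc4.png"); shot("side","pics/sd4.png")
```

```text
[0.3468 0.3101 0.1504] [-179.9259    0.174    66.1444]
[284.3538 197.2839] [283.5534 174.7464]
```

View pics/w4.png

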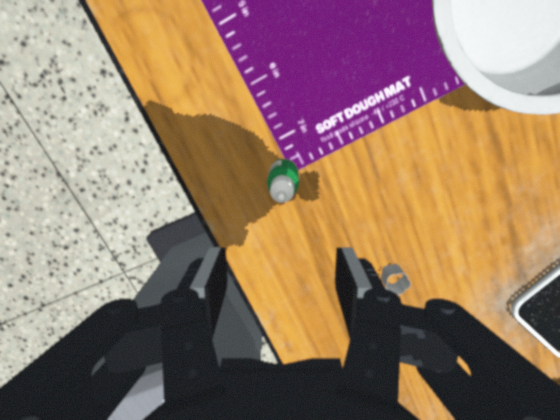

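Green cap tip at (282,200) and body at (283,175), as predicted; a cutter shows at (395,278).

Run:
```python
from h import *
print(px2w("wrist",(282,200),.068), px2w("wrist",(395,278),.018),px2w("wrist",(491,35),.003)); to([.354,.320,.028],66)
```

```text
[0.3531 0.3183 0.068 ] [0.4105 0.1954 0.018 ] [0.5456 0.3559 0.003 ]
tcp [0.3482 0.3099 0.1526] [179.9981  -0.0052  66.0153] t 8.2 twist [ 0.0002 -0.0005  0.0015] lin [0.0116 0.0012 0.1246]
```

Call:
send_rows:
  linear:
    - [0.011, 0.001, 0.04]
    - [0, 0, 0.04]
    - [0, 0, 0.03]
    - [0, 0, 0.014]
    - [0, 0, 0]
    - [0, 0, 0]
    - [0, 0, 0]
    - [0, 0, 0]
  twist:
    - [0, 0, 0]
    - [0, 0, 0]
    - [0, 0, 0]
    - [0, 0, 0]
    - [0, 0, 0]
    - [0, 0, 0]
    - [0, 0, 0]
    - [0, 0, 0]
  gripper: [60, 60, 60, 60, 60, 0, 0, 0]

```text
time: 9.2
ee_pos: [0.354, 0.3206, 0.0296]
tcp_rot: [179.9, -0.1, 66.1]
wrist_force: [0.7, -0.0, 5.5]
opening: 0.0237
grasp_force: 26.8
```

Call:
send_rows:
  linear:
    - [0, 0, 0]
    - [0, 0, -0.05]
    - [0, 0, -0.05]
    - [0, 0, 0]
  twist:
    - [0, 0, 0]
    - [0, 0, 0]
    - [0, 0, 0]
    - [0, 0, 0]
  gripper: [0, 0, 0, 0]

```text
time: 9.7
ee_pos: [0.3547, 0.3213, 0.1325]
tcp_rot: [179.8, -0.4, 66.1]
wrist_force: [-0.0, 0.2, -0.9]
opening: 0.0235
grasp_force: 26.2
```

Run:
```python
from h import *
to([.552,-.256,.15],66)
```

```text
tcp [0.3547 0.3213 0.1325] [179.8457  -0.3523  66.0763] t 9.7 twist [ 0.0154 -0.0352  0.0076] lin [-0.4471  0.4151 -0.0175]
```

Call:
send_rows:
  linear:
    - [-0.02, 0.02, -0.018]
    - [-0.04, 0.037, 0]
    - [-0.04, 0.037, 0]
    - [-0.04, 0.037, 0]
    - [-0.04, 0.037, 0]
    - [-0.04, 0.037, 0]
    - [-0.04, 0.037, 0]
    - [-0.04, 0.037, 0]
  twist:
    - [0, 0, 0]
    - [0, 0, 0]
    - [0, 0, 0]
    - [0, 0, 0]
    - [0, 0, 0]
    - [0, 0, 0]
    - [0, 0, 0]
    - [0, 0, 0]
  gripper: [0, 0, 0, 0, 0, 0, 0, 0]

```text
time: 10.7
ee_pos: [0.4866, -0.0692, 0.1455]
tcp_rot: [-180.0, 0.0, 66.1]
wrist_force: [0.7, 0.9, 0.2]
opening: 0.0231
grasp_force: 26.2
```

Call:
send_rows:
  linear:
    - [-0.04, 0.037, 0]
    - [-0.04, 0.037, 0]
    - [-0.04, 0.037, 0]
    - [-0.027, 0.025, 0]
    - [0, 0, 0]
    - [0, 0, 0]
  twist:
    - [0, 0, 0]
    - [0, 0, 0]
    - [0, 0, 0]
    - [0, 0, 0]
    - [0, 0, 0]
    - [0, 0, 0]
  gripper: [0, 0, 0, 0, 0, 0]

```text
time: 11.45
ee_pos: [0.5508, -0.2566, 0.1454]
tcp_rot: [-179.9, -0.0, 66.1]
wrist_force: [-0.3, 0.2, -0.1]
opening: 0.0236
grasp_force: 26.2
```

Run:
```python
from h import *
im,o=shot("wrist","pics/w5.png")
for uv in [(285,88.5),(282,166)]: pass
to([.552,-.256,.035],66)
```

```text
tcp [ 0.5509 -0.2562  0.1458] [-179.9441   -0.0123   66.0937] t 11.5 twist [-0.0056 -0.0012  0.0094] lin [0.0006 0.0009 0.1108]
```

View pics/w5.png

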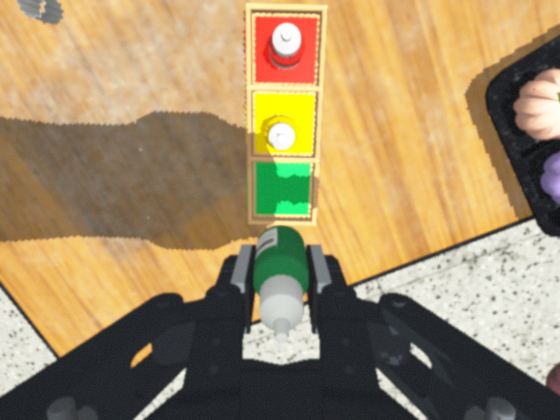

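Red bottle stands in its bay; green floor centre at (283,189).

Run:
```python
from h import *
p=px2w("wrist",(283.5,189),.004); print(p); to([p[0],p[1],.033],66)
```

```text
[ 0.5541 -0.2554  0.004 ]
tcp [ 0.5509 -0.2562  0.1458] [-179.9441   -0.0123   66.0937] t 11.5 twist [-0.0056 -0.0012  0.0094] lin [0.002  0.0025 0.1128]
```

Call:
send_rows:
  linear:
    - [0.001, 0.002, 0.04]
    - [0, 0, 0.04]
    - [0, 0, 0.02]
    - [0, 0, 0.01]
    - [0, 0, 0.003]
    - [0, 0, 0.001]
    - [0, 0, 0]
    - [0, 0, 0]
  twist:
    - [0, 0, 0]
    - [0, 0, 0]
    - [0, 0, 0]
    - [0, 0, 0]
    - [0, 0, 0]
    - [0, 0, 0]
    - [0, 0, 0]
    - [0, 0, 0]
  gripper: [0, 0, 0, 0, 0, 0, 0, 55]

```text
time: 12.5
ee_pos: [0.5539, -0.2572, 0.0329]
tcp_rot: [179.9, 0.0, 66.1]
wrist_force: [-0.2, 0.8, 0.7]
opening: 0.0406
grasp_force: 0.0
```

Call:
send_rows:
  linear:
    - [0, 0, 0]
    - [0, 0, 0]
    - [0, 0, -0.04]
    - [0, 0, -0.05]
    - [0, 0, -0.05]
    - [0, 0, 0]
  twist:
    - [0, 0, 0]
    - [0, 0, 0]
    - [0, 0, 0]
    - [0, 0, 0]
    - [0, 0, 0]
    - [0, 0, 0]
  gripper: [55, 55, 55, 55, 55, 55]

```text
time: 13.25
ee_pos: [0.5551, -0.2576, 0.177]
tcp_rot: [179.6, 0.0, 66.1]
wrist_force: [-0.2, 0.3, -0.7]
opening: 0.0469
grasp_force: 0.0
```

Run:
```python
from h import *
to([.43,-.07,.14],40)
```

```text
tcp [ 0.5551 -0.2576  0.177 ] [179.5847   0.009   66.0667] t 13.25 twist [ 0.041  -0.0086  2.6067] lin [ 0.0248 -0.2241  0.037 ]
```

Run:
```python
from h import *
to([.443,-.08,.125],66)
```

```text
tcp [ 0.5551 -0.2576  0.177 ] [179.5847   0.009   66.0667] t 13.25 twist [0.0415 0.0009 0.0067] lin [ 0.1167 -0.1746  0.052 ]
```

Call:
send_rows:
  linear:
    - [0.029, -0.044, 0]
    - [0.029, -0.044, 0]
    - [0.029, -0.044, 0]
    - [0.029, -0.043, 0.01]
    - [0, 0, 0.04]
    - [0, 0, 0]
  twist:
    - [0, 0, 0]
    - [0, 0, 0]
    - [0, 0, 0]
    - [0, 0, 0]
    - [0, 0, 0]
    - [0, 0, 0]
  gripper: [60, 60, 60, 60, 60, 60]

```text
time: 14.0
ee_pos: [0.4388, -0.0792, 0.1196]
tcp_rot: [-179.7, 0.1, 66.1]
wrist_force: [-0.5, -0.3, 0.5]
opening: 0.051
grasp_force: 0.0
```

Run:
```python
from h import *
im,o=shot("wrist","pics/w6.png"); print(o['ee_pos'],o['tcp_rot'],w2px("wrist",(.4505,-.063,.01),o))
```

```text
[ 0.4388 -0.0792  0.1196] [-179.7442    0.0666   66.1156] [286.6395 177.2323]
```

View pics/w6.png

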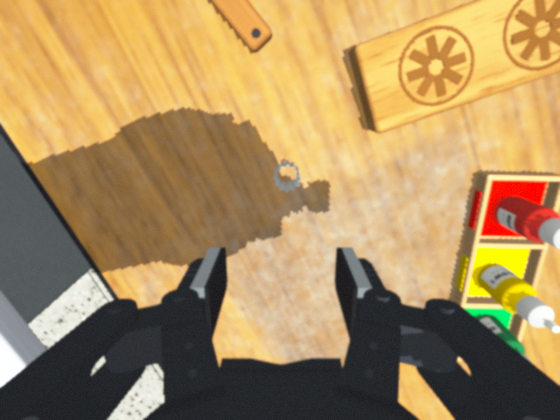

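Fluted cutter at (287,176), as predicted; all three bottles stand in the caddy.

Run:
```python
from h import *
p=px2w("wrist",(287,176),.015);print(p);to([p[0],p[1],.016],66)
```

```text
[ 0.4526 -0.0621  0.015 ]
tcp [ 0.4398 -0.0797  0.1215] [-179.8687    0.0372   66.076 ] t 14.05 twist [-0.0131  0.0037  0.0076] lin [0.0213 0.0046 0.1055]
```

Call:
send_rows:
  linear:
    - [0.02, 0.004, 0.04]
    - [0, 0, 0.04]
    - [0, 0, 0.02]
    - [0, 0, 0.006]
    - [0, 0, 0]
    - [0, 0, 0]
    - [0, 0, 0]
    - [0, 0, 0]
  twist:
    - [0, 0, 0]
    - [0, 0, 0]
    - [0, 0, 0]
    - [0, 0, 0]
    - [0, 0, 0]
    - [0, 0, 0]
    - [0, 0, 0]
    - [0, 0, 0]
  gripper: [60, 60, 60, 60, 60, 0, 0, 0]

```text
time: 15.05
ee_pos: [0.453, -0.0633, 0.0174]
tcp_rot: [179.9, -0.0, 66.1]
wrist_force: [-0.8, -0.2, 6.9]
opening: 0.0186
grasp_force: 24.4
```

Call:
send_rows:
  linear:
    - [0, 0, 0]
    - [0, 0, -0.05]
    - [0, 0, -0.05]
    - [0, 0, -0.03]
    - [0, 0, 0]
  twist:
    - [0, 0, 0]
    - [0, 0, 0]
    - [0, 0, 0]
    - [0, 0, 0]
    - [0, 0, 0]
  gripper: [0, 0, 0, 0, 0]

```text
time: 15.68
ee_pos: [0.4536, -0.0633, 0.1489]
tcp_rot: [179.7, -0.1, 66.1]
wrist_force: [-0.3, 0.5, 0.4]
opening: 0.0186
grasp_force: 24.7
```

Run:
```python
from h import *
to([.53,.27,.17],66)
```

```text
tcp [ 0.4536 -0.0633  0.1489] [179.7482  -0.0706  66.0727] t 15.675 twist [ 0.0252 -0.0071  0.0073] lin [ 0.3356 -0.0658 -0.0211]
```

Call:
send_rows:
  linear:
    - [0.048, -0.009, -0.02]
    - [0.048, -0.009, 0]
    - [0.048, -0.009, 0]
    - [0.048, -0.01, 0]
    - [0.048, -0.01, 0]
    - [0.048, -0.01, 0]
    - [0.048, -0.009, 0]
    - [0, 0, 0]
  twist:
    - [0, 0, 0]
    - [0, 0, 0]
    - [0, 0, 0]
    - [0, 0, 0]
    - [0, 0, 0]
    - [0, 0, 0]
    - [0, 0, 0]
    - [0, 0, 0]
  gripper: [0, 0, 0, 0, 0, 0, 0, 0]

```text
time: 16.68
ee_pos: [0.528, 0.2733, 0.164]
tcp_rot: [-179.9, 0.1, 66.3]
wrist_force: [-0.9, -0.3, -0.1]
opening: 0.0183
grasp_force: 24.7
```

Run:
```python
from h import *
im,o=shot("wrist","pics/w7.png"); print(o['ee_pos'],o['tcp_rot'],w2px("wrist",(.56,.357,.056),o),w2px("wrist",(.56,.357,.003),o))
```

```text
[0.528  0.2733 0.164 ] [-179.8953    0.0986   66.2566] [274.1667  76.4854] [275.4446  80.6808]
```

View pics/w7.png

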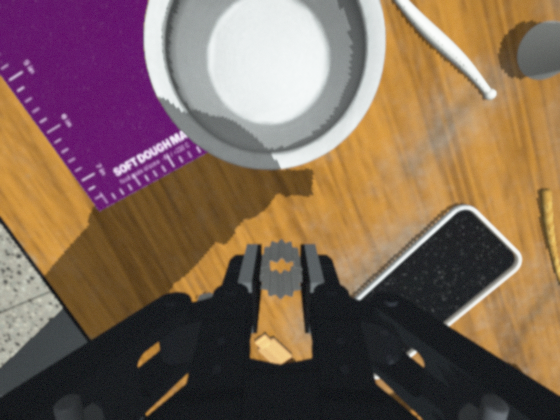

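Fluted cutter is held; bowl floor centred near (269,66), near rim edge at row 168.

Run:
```python
from h import *
p=px2w("wrist",(269,66),.003);print(p,px2w("wrist",(265,168),.056));to([p[0],p[1],.024],66)
```

```text
[0.5597 0.3678 0.003 ] [0.5281 0.3007 0.056 ]
tcp [0.5278 0.2717 0.1644] [-179.9043    0.1233   66.1944] t 16.725 twist [-0.0096  0.0123  0.0194] lin [ 0.1008 -0.0099  0.1404]
```

Call:
send_rows:
  linear:
    - [0.042, -0.005, 0]
    - [0.04, -0.005, 0]
    - [0, 0, 0]
    - [0, 0, 0.05]
    - [0, 0, 0.05]
    - [0, 0, 0.03]
    - [0, 0, 0.012]
    - [0, 0, 0]
  twist:
    - [0, 0, 0]
    - [0, 0, 0]
    - [0, 0, 0]
    - [0, 0, 0]
    - [0, 0, 0]
    - [0, 0, 0]
    - [0, 0, 0]
    - [0, 0, 0]
  gripper: [0, 0, 0, 0, 0, 0, 0, 0]

```text
time: 17.73
ee_pos: [0.5524, 0.3488, 0.0244]
tcp_rot: [-180.0, 0.0, 66.0]
wrist_force: [-0.0, 0.4, 0.7]
opening: 0.0185
grasp_force: 24.7
```

Call:
send_rows:
  linear:
    - [0, 0, 0]
    - [0, 0, 0]
    - [0, 0, -0.05]
    - [0, 0, -0.05]
    - [0, 0, -0.04]
    - [0, 0, 0]
  twist:
    - [0, 0, 0]
    - [0, 0, 0]
    - [0, 0, 0]
    - [0, 0, 0]
    - [0, 0, 0]
    - [0, 0, 0]
  gripper: [45, 45, 45, 45, 45, 60]

```text
time: 18.48
ee_pos: [0.5539, 0.3507, 0.1694]
tcp_rot: [179.8, -0.4, 66.1]
wrist_force: [0.2, 0.5, 0.5]
opening: 0.0516
grasp_force: 0.0
```

Run:
```python
from h import *
to([.400,.180,.122],66)
```

```text
tcp [0.5539 0.3507 0.1694] [179.7578  -0.3581  66.0765] t 18.475 twist [ 0.0242 -0.0358  0.0076] lin [-0.2185 -0.0711  0.0474]
```

Call:
send_rows:
  linear:
    - [-0.045, -0.015, 0]
    - [-0.045, -0.014, 0]
    - [-0.045, -0.014, 0]
    - [-0.044, -0.014, 0.01]
    - [-0.04, -0.014, 0.02]
    - [0, 0, 0.013]
    - [0, 0, 0]
  twist:
    - [0, 0, 0]
    - [0, 0, 0]
    - [0, 0, 0]
    - [0, 0, 0]
    - [0, 0, 0]
    - [0, 0, 0]
    - [0, 0, 0]
  gripper: [60, 60, 60, 60, 60, 60, 60]

```text
time: 19.35
ee_pos: [0.3985, 0.1783, 0.1205]
tcp_rot: [-180.0, 0.0, 66.1]
wrist_force: [0.2, 0.2, 0.4]
opening: 0.0513
grasp_force: 0.0
```

Run:
```python
from h import *
im,o=shot("wrist","pics/w8.png"); print(o['ee_pos'],o['tcp_rot'],w2px("wrist",(.409,.195,.01),o))
```

```text
[0.3985 0.1783 0.1205] [-179.971     0.0268   66.0577] [284.2104 177.0961]
```

View pics/w8.png

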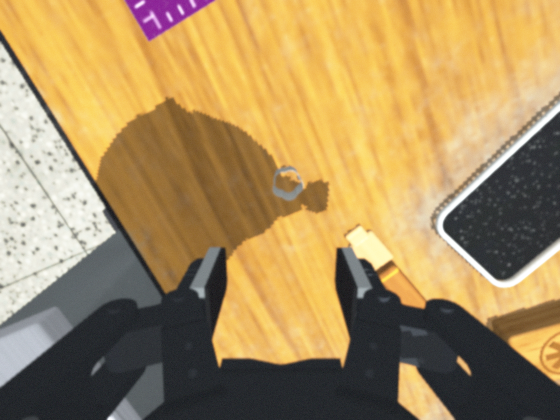

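Blossom cutter at (288,184); the paddle's tip is at (360,235), clear of the right finger's path.

Run:
```python
from h import *
p=px2w("wrist",(288,184),.013);print(p,px2w("wrist",(362,237),.006));to([p[0],p[1],.015],66)
```

```text
[0.4102 0.1899 0.013 ] [0.4464 0.1239 0.006 ]
tcp [0.399  0.1786 0.1212] [-179.9966   -0.0026   66.0761] t 19.4 twist [-0.0003 -0.0003  0.0076] lin [0.0149 0.0056 0.1062]
```

Call:
send_rows:
  linear:
    - [0.015, 0.005, 0.04]
    - [0, 0, 0.04]
    - [0, 0, 0.02]
    - [0, 0, 0.006]
    - [0, 0, 0]
    - [0, 0, 0]
    - [0, 0, 0]
    - [0, 0, 0]
  twist:
    - [0, 0, 0]
    - [0, 0, 0]
    - [0, 0, 0]
    - [0, 0, 0]
    - [0, 0, 0]
    - [0, 0, 0]
    - [0, 0, 0]
    - [0, 0, 0]
  gripper: [60, 60, 60, 60, 60, 0, 0, 0]

```text
time: 20.4
ee_pos: [0.41, 0.1904, 0.0164]
tcp_rot: [179.9, -0.1, 66.1]
wrist_force: [-0.4, -0.7, 6.0]
opening: 0.0207
grasp_force: 24.6
```

Call:
send_rows:
  linear:
    - [0, 0, 0]
    - [0, 0, -0.05]
    - [0, 0, -0.05]
    - [0, 0, -0.05]
    - [0, 0, 0]
  twist:
    - [0, 0, 0]
    - [0, 0, 0]
    - [0, 0, 0]
    - [0, 0, 0]
    - [0, 0, 0]
  gripper: [0, 0, 0, 0, 0]

```text
time: 21.02
ee_pos: [0.411, 0.1907, 0.1694]
tcp_rot: [179.7, -0.3, 66.1]
wrist_force: [0.1, 0.5, -0.8]
opening: 0.0206
grasp_force: 24.8
```

Run:
```python
from h import *
to([.568,.388,.165],66)
```

```text
tcp [0.411  0.1907 0.1694] [179.7449  -0.2903  66.0652] t 21.025 twist [ 0.0255 -0.029   0.0065] lin [0.2441 0.0632 0.0044]
```

Call:
send_rows:
  linear:
    - [0.049, 0.013, 0]
    - [0.049, 0.013, 0]
    - [0.049, 0.013, 0]
    - [0.049, 0.012, 0]
    - [0.048, 0.012, 0]
    - [0, 0, 0]
    - [0, 0, 0.05]
    - [0, 0, 0.05]
  twist:
    - [0, 0, 0]
    - [0, 0, 0]
    - [0, 0, 0]
    - [0, 0, 0]
    - [0, 0, 0]
    - [0, 0, 0]
    - [0, 0, 0]
    - [0, 0, 0]
  gripper: [0, 0, 0, 0, 0, 0, 0, 0]

```text
time: 22.02
ee_pos: [0.5657, 0.387, 0.0641]
tcp_rot: [180.0, -0.0, 66.1]
wrist_force: [0.2, 0.3, -0.7]
opening: 0.0206
grasp_force: 24.8
```

Call:
send_rows:
  linear:
    - [0, 0, 0.03]
    - [0, 0, 0.011]
    - [0, 0, 0]
    - [0, 0, 0]
    - [0, 0, 0]
    - [0, 0, -0.05]
    - [0, 0, -0.05]
    - [0, 0, -0.05]
  twist:
    - [0, 0, 0]
    - [0, 0, 0]
    - [0, 0, 0]
    - [0, 0, 0]
    - [0, 0, 0]
    - [0, 0, 0]
    - [0, 0, 0]
    - [0, 0, 0]
  gripper: [0, 0, 0, 45, 45, 45, 45, 45]

```text
time: 23.02
ee_pos: [0.566, 0.3875, 0.1769]
tcp_rot: [180.0, -0.1, 66.1]
wrist_force: [1.0, 0.6, 0.3]
opening: 0.0378
grasp_force: 0.0
```

Run:
```python
from h import *
# paddle axis from tip & handle end
t=np.array([(.440+.438+.4464)/3,.125]);e=np.array([.467,.0235]); print(np.degrees(np.arctan2(*(t-e)[::-1])),np.linalg.norm(t-e))
im=cv2.imread("pics/scene0.png")
# plate axis from the black region
g=cv2.cvtColor(im,cv2.COLOR_BGR2GRAY); m=cv2.inRange(g,0,60); m[:150]=0;m[220:]=0;m[:,:185]=0;m[:,280:]=0
n,l,s,c=cv2.connectedComponentsWithStats(m); i=1+np.argmax(s[1:,4]); ys,xs=np.where(l==i)
w=np.array([px2w("scene",(x,y),.007)[:2] for x,y in zip(xs,ys)]).astype(np.float32)
print(s[i],cv2.minAreaRect(w))
to([.46,.04,.16],66)
```

```text
104.1203326869237 0.10466231944262994
[ 194  162   76   49 1752] ((0.6038352251052856, 0.11189521849155426), (0.18338501453399658, 0.07881711423397064), 25.031888961791992)
tcp [0.566  0.3875 0.1769] [179.9552  -0.0718  66.0685] t 23.025 twist [ 0.0045 -0.0072  0.0068] lin [-0.3606  0.0445  0.0169]
```

Call:
send_rows:
  linear:
    - [-0.048, 0.006, 0]
    - [-0.048, 0.006, 0]
    - [-0.048, 0.006, 0]
    - [-0.048, 0.006, 0]
    - [-0.048, 0.006, 0]
    - [-0.048, 0.006, 0]
    - [-0.048, 0.006, 0]
    - [-0.02, 0.003, 0]
  twist:
    - [0, 0, 0]
    - [0, 0, 0]
    - [0, 0, 0]
    - [0, 0, 0]
    - [0, 0, 0]
    - [0, 0, 0]
    - [0, 0, 0]
    - [0, 0, 0]
  gripper: [60, 60, 60, 60, 60, 60, 60, 60]

```text
time: 24.02
ee_pos: [0.4622, 0.042, 0.1755]
tcp_rot: [179.9, -0.0, 66.0]
wrist_force: [0.3, -0.0, 0.0]
opening: 0.0512
grasp_force: 0.0
```

Call:
send_rows:
  linear:
    - [0, 0, 0.01]
    - [0, 0, 0.01]
    - [0, 0, 0.01]
    - [0, 0, 0.01]
    - [0, 0, 0]
  twist:
    - [0, 0, -0.95]
    - [0, 0, -0.95]
    - [0, 0, -0.95]
    - [0, 0, -0.95]
    - [0, 0, 0]
  gripper: [60, 60, 60, 60, 60]

```text
time: 24.65
ee_pos: [0.4625, 0.0438, 0.1345]
tcp_rot: [180.0, 0.0, 104.0]
wrist_force: [-0.5, 0.1, 0.7]
opening: 0.0512
grasp_force: 0.0
```

Run:
```python
from h import *
im,o=shot("wrist","pics/w9.png"); print(o['ee_pos'],o['tcp_rot'],w2px("wrist",(.457,.064,.016),o))
sd,_=shot("side","pics/sd9.png")
c=cv2.resize(sd[125:180,265:335],None,fx=3.5,fy=3.5)
cv2.imwrite("pics/w9b.png",np.hstack([im,cv2.copyMakeBorder(c,0,420-c.shape[0],0,240-c.shape[1]-0 if c.shape[1]<240 else 0,cv2.BORDER_CONSTANT)][:2])[:, :800])
```

```text
[0.4625 0.0438 0.1345] [179.9894   0.0026 104.0035] [279.4772 172.7863]
```

View pics/w9b.png

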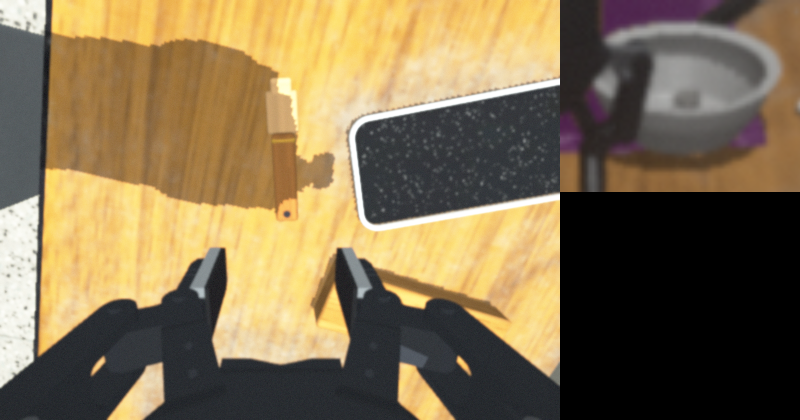

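Paddle: handle end (287,220), band end (284,135), tip (282,78), almost aligned with the fingers. A cutter is visible in the bowl.

Run:
```python
from h import *
e=px2w("wrist",(287,219),.016);b=px2w("wrist",(284,135),.016);t=px2w("wrist",(282,79),.006);d=t-e
print(e,b,t,np.linalg.norm((b-e)[:2]),np.linalg.norm(d[:2]),np.degrees(np.arctan2(d[1],d[0])))
p=e+(b-e)*45/70; print(p); to([p[0],p[1],.016],104)
c=[px2w("wrist",uv,.011) for uv in [(350,118),(372,230)]]; print(c)
```

```text
[0.4724 0.0287 0.016 ] [0.454  0.0926 0.016 ] [0.443  0.1307 0.006 ] 0.06652381849010769 0.10622972345379861 106.0571734151257
[0.4606 0.0697 0.016 ]
tcp [0.4629 0.0439 0.1351] [179.9392   0.0096 103.8517] t 24.75 twist [ 0.0061  0.001  -0.0148] lin [0.0257 0.004  0.1191]
[array([0.499 , 0.1161, 0.011 ]), array([0.5437, 0.0343, 0.011 ])]
```

Call:
send_rows:
  linear:
    - [0.025, 0.004, 0.04]
    - [0, 0, 0.04]
    - [0, 0, 0.03]
    - [0, 0, 0.008]
    - [0, 0, 0]
    - [0, 0, 0]
    - [0, 0, 0]
    - [0, 0, 0]
  twist:
    - [0, 0, -0.2]
    - [0, 0, 0]
    - [0, 0, 0]
    - [0, 0, 0]
    - [0, 0, 0]
    - [0, 0, 0]
    - [0, 0, 0]
    - [0, 0, 0]
  gripper: [60, 60, 60, 60, 60, 0, 0, 0]
  grip_force: 40

```text
time: 25.75
ee_pos: [0.4614, 0.0692, 0.0177]
tcp_rot: [179.9, 0.0, 106.1]
wrist_force: [-1.2, -1.0, 6.2]
opening: 0.0167
grasp_force: 40.1
```

Call:
send_rows:
  linear:
    - [0, 0, 0]
    - [0, 0, -0.04]
    - [0, 0, -0.05]
    - [0, 0, -0.05]
    - [0, 0, 0]
  twist:
    - [0, 0, 0]
    - [0, 0, 0]
    - [0, 0, 0]
    - [0, 0, 0]
    - [0, 0, 0]
  gripper: [0, 0, 0, 0, 0]

```text
time: 26.38
ee_pos: [0.4624, 0.0693, 0.1608]
tcp_rot: [179.6, 0.1, 106.1]
wrist_force: [0.4, -0.0, -0.6]
opening: 0.0167
grasp_force: 39.4
```

Run:
```python
from h import *
to([.555,.09,.156],25)
```

```text
tcp [0.4624 0.0693 0.1608] [179.5864   0.0542 106.0567] t 26.375 twist [ 0.0381 -0.0248  8.1056] lin [0.0927 0.0204 0.0048]
```

Call:
send_rows:
  linear:
    - [0, 0, 0]
    - [0, 0, 0]
    - [0, 0, 0]
    - [0, 0, 0]
    - [0, 0, 0]
    - [0, 0, 0]
    - [0, 0, 0]
    - [0, 0, 0]
  twist:
    - [0, 0, 1.01]
    - [0, 0, 1.01]
    - [0, 0, 1.01]
    - [0, 0, 1.01]
    - [0, 0, 1.01]
    - [0, 0, 1.01]
    - [0, 0, 1.02]
    - [0, 0, 1.02]
  gripper: [0, 0, 0, 0, 0, 0, 0, 0]

```text
time: 27.38
ee_pos: [0.4602, 0.069, 0.1555]
tcp_rot: [-180.0, 0.0, 24.7]
wrist_force: [-0.5, -0.5, -0.8]
opening: 0.0169
grasp_force: 39.4
```

Call:
send_rows:
  linear:
    - [0.045, 0.01, 0]
    - [0.045, 0.01, 0]
    - [0, 0, 0]
  twist:
    - [0, 0, 0]
    - [0, 0, 0]
    - [0, 0, 0]
  gripper: [0, 0, 0]

```text
time: 27.75
ee_pos: [0.5519, 0.0895, 0.1538]
tcp_rot: [-180.0, 0.2, 25.1]
wrist_force: [-1.0, -0.3, -1.4]
opening: 0.0173
grasp_force: 39.3
```

Run:
```python
from h import *
im,o=shot("wrist","pics/w10.png"); print(o['ee_pos'],o['tcp_rot'])
sc,_=shot("scene","pics/sc10.png"); a=cv2.resize(sc[200:270,95:180],None,fx=2.8,fy=2.8)
b=np.zeros((420,a.shape[1],3),np.uint8); b[:a.shape[0]]=a; cv2.imwrite("pics/w10b.png",np.hstack([im,b]))
```

```text
[0.5519 0.0895 0.1538] [-179.9554    0.1569   25.0685]
```

View pics/w10b.png

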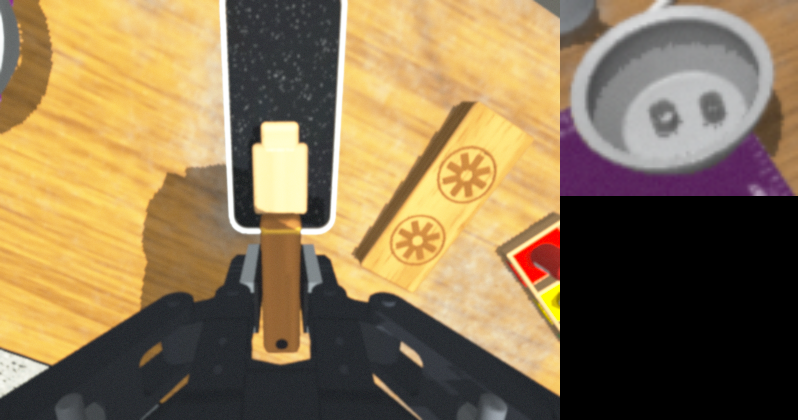

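Both cutters are in the bowl. The paddle is held in line with the plate (plate axis at col 282–284, near edge at row 233).

Run:
```python
from h import *
o=bot.get_obs()
e=px2w("wrist",(282,233),.009);f=px2w("wrist",(283.5,0),.011);d=(f-e)[:2];d/=np.linalg.norm(d);c=e[:2]+.099*d
print(e,f,c,np.degrees(np.arctan2(d[1],d[0])))
C=(c+np.array([.604,.112]))/2; g=C-.01*np.array([.906,.423]); to([g[0],g[1],.023],25)
```

```text
[0.5137 0.0709 0.009 ] [0.6814 0.1483 0.011 ] [0.6036 0.1124] 24.799101879069415
tcp [0.55   0.089  0.1551] [-179.9632    0.1243   25.0638] t 27.85 twist [-0.0037  0.0124  0.0064] lin [0.0485 0.0017 0.1321]
```

Call:
send_rows:
  linear:
    - [0.048, 0.001, 0]
    - [0, 0, 0]
    - [0, 0, 0.05]
    - [0, 0, 0.05]
    - [0, 0, 0.02]
    - [0, 0, 0.009]
    - [0, 0, 0.003]
    - [0, 0, 0]
  twist:
    - [0, 0, 0]
    - [0, 0, 0]
    - [0, 0, 0]
    - [0, 0, 0]
    - [0, 0, 0]
    - [0, 0, 0]
    - [0, 0, 0]
    - [0, 0, 0]
  gripper: [0, 0, 0, 0, 0, 0, 0, 0]

```text
time: 28.85
ee_pos: [0.5951, 0.1087, 0.0258]
tcp_rot: [180.0, -0.1, 25.1]
wrist_force: [-0.2, 0.1, 0.3]
opening: 0.0173
grasp_force: 39.3
```

Call:
send_rows:
  linear:
    - [0, 0, 0.001]
    - [0, 0, 0]
    - [0, 0, 0]
    - [0, 0, 0]
    - [0, 0, -0.04]
    - [0, 0, -0.05]
    - [0, 0, -0.05]
    - [0, 0, 0]
  twist:
    - [0, 0, 0]
    - [0, 0, 0]
    - [0, 0, 0]
    - [0, 0, 0]
    - [0, 0, 0]
    - [0, 0, 0]
    - [0, 0, 0]
    - [0, 0, 0]
  gripper: [0, 40, 40, 40, 40, 40, 40, 40]

```text
time: 29.85
ee_pos: [0.5961, 0.1088, 0.168]
tcp_rot: [179.9, -0.4, 25.1]
wrist_force: [-0.3, 0.2, -1.3]
opening: 0.0339
grasp_force: 0.0
```

Call:
send_rows:
  linear:
    - [-0.05, 0, 0]
    - [-0.05, 0, 0]
    - [0, 0, -0.04]
    - [0, 0, 0]
  twist:
    - [0, 0, 0]
    - [0, 0, 0]
    - [0, 0, 0]
    - [0, 0, 0]
  gripper: [40, 40, 40, 40]

```text
time: 30.35
ee_pos: [0.504, 0.066, 0.205]
tcp_rot: [179.9, -0.2, 25.0]
wrist_force: [0.0, -0.6, 0.5]
opening: 0.0341
grasp_force: 0.0
```

Run:
```python
from h import *
im,_=shot("wrist","pics/w11.png"); sd,_=shot("side","pics/sd11.png"); a=cv2.resize(sd[270:350,280:360],(240,240))
b=np.zeros((420,240,3),np.uint8); b[:240]=a; cv2.imwrite("pics/w11b.png",np.hstack([im,b]))
```

```text
(no output)
```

View pics/w11b.png

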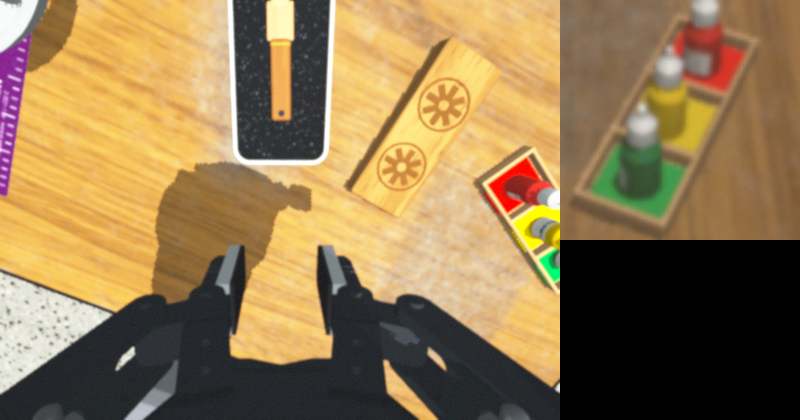

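The paddle lies flat along the plate's centreline (handle end at (281,115)), and all three bottles stand in their own bays.

```bash
python3 -c "
from workcell import ticket
print(ticket.job_done())"
```

```text
the job is handed in; nothing more can be done
None
```

The tidy-up is done and handed in after about 30 s of robot time: camera views showed the red and green bottles upright in their own bays, the yellow one still in its bay, both cutters in the near bowl, and the paddle flat along the middle of the plate.

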